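# Seat a choke on the amplifier chassis stud

## Task

Fit the choke to the amplifier chassis: lift it off the bench, set its foot strap gently on the deck against the green rail, and nudge it along the rail until the hole in the strap drops over the brass stud. Leave it let go, fully home: flat on the deck, stud through the hole, strap flush along the rail. Feel your way with light forces, never ramming the choke into the chassis or stud (keep well under 50 N), and leave the screwdriver, speaker, jar and cork block where they are.

Things in the scene. Friction and masses are not known exactly. Their poses are not given: they have to be found in the camera images.
- chassis: Fixed aluminium amplifier chassis, a box 180 (x) x 300 (y) x 50 mm high. Origin at the centre of its underside, z up: the deck is at z = 50 mm. On the deck stand a green stop rail on the far (+x) side, a brass stud in a slot, and some fittings.
- rail (a point): Middle of the foot of the green rail's flat stop face, which looks to -x: at (45, 0, 50) mm in the chassis frame, chassis axes. The rail is 270 mm long along y, 8 mm thick, 16 mm high above the deck.
- slot (a point): Middle of the stud's black slot on the deck: (22.5, 30, 50) mm in the chassis frame, chassis axes; the slot runs along y. The brass stud (10 mm diameter, 8 mm high above the deck, top 2 mm tapered to 7 mm diameter) is clamped ANYWHERE within 27 mm to either side along y; its place is not tracked: find it by feel or by eye. It cannot be pushed along.
- fittings (a point): Point on the deck at (-60, 0, 50) mm in the chassis frame. Low white valve sockets, 28 mm diameter, 5 mm high, stand at y = -115, -65, -15 mm on this line; a black transformer 48 x 64 x 55 mm high at x = -62, y = +112 mm.
- choke: Loose choke (small transformer), 0.3 to 0.6 kg: a flat steel foot strap 44 (x) x 160 (y) x 5 mm thick carrying a dark laminated block. Origin at the centre of the strap's underside, y along the strap. Home: strap parallel to the rail with its long edge touching it; the hole then has 1 mm play round the stud. Most room with the block towards chassis -y.
- choke_hole (a point): Centre of the strap's only hole at the strap's underside, a through hole of 12 mm diameter: (0, 18, 0) mm in the choke frame.
- choke_block (a point): Top centre of the choke's block (red patch), at (0, -45, 55) mm in the choke frame. The block is 40 (x) x 46 (y) mm, from 5 to 55 mm above the strap's underside; thin yellow coil ends, looks only, stand 6 mm out of its y faces. Grip it across its x faces (40 mm), fingertips above the height of the rail.
- screwdriver: Loose screwdriver with a yellow handle, about 0.2 m long, lying on the bench to the left of the chassis; leave alone. x along it towards the tip.
- speaker: Loose loudspeaker driver, steel basket with a black cone, 100 mm diameter, 56 mm high; leave alone. Origin at the centre of its underside.
- jar: Loose glass jar with red cap, 52 mm diameter, 70 mm high; leave alone. Origin at the centre of its underside.
- cradle: Loose cork neck-rest block 90 x 70 x 70 mm; leave alone. Origin at the centre of its underside.
Things that resemble listed ones, but are neither listed nor needed, are in the scene too. Leave any pink or purple look-alike of the choke alone.

How it is judged:
On the way:
1. the choke is lifted clear of the bench, above deck height (height (world z) of choke above 0.055 m and contact force between choke and chassis below 0.1 N), for 0.2 s.
At the end, for the whole second after the job is handed in: Choke let go and at rest, strap flat on the deck (height within 2 mm, tilt under 0.03 rad), its hole over the stud (within 2.5 mm of the stud's line and inside the slot's range), strap parallel to the rail within 0.022 rad (z of choke in the frame of chassis between 0.048 and 0.052 m and angle between choke's own z axis and vertical below 0.03 rad and x of choke_hole in the frame of slot between -0.0025 and 0.0025 m and y of choke_hole in the frame of slot between -0.029 and 0.029 m and angle between the y axis of choke and the y axis of chassis, either way round below 0.022 rad and contact force between the fingers and choke below 0.05 N and linear speed of choke below 0.01 m/s); the robot touches nothing.
It fails at once if the choke is pressed or knocked against the chassis or its stud with more than 50 N (contact force between choke and chassis above 50 N).
It fails at once if the screwdriver is disturbed (moved over 20 mm) (distance of screwdriver from where it was at the start of the episode above 0.02 m).
It fails at once if the speaker is disturbed (moved over 20 mm) (distance of speaker from where it was at the start of the episode above 0.02 m).
It fails at once if the jar is disturbed (moved over 20 mm) (distance of jar from where it was at the start of the episode above 0.02 m).
It fails at once if the cork block is disturbed (moved over 20 mm) (distance of cradle from where it was at the start of the episode above 0.02 m).
It also fails if it takes over 72 s, if anything falls off the work surface, if the arm or the gripper's body presses on something with over 40 N, if the wrist force passes 120 N, or if a joint passes its speed limit or range.

## Robot

A 7-joint arm with a two-finger parallel gripper is mounted at the origin on the work surface. World frame = base frame: x ahead of the robot, y to its left, z up, the work surface at z = 0. Lengths are in m, angles in rad, forces in N, time in s.
With the tool pointing down it reaches from about 0.425 to 0.875 m from the base axis. Payload 4.7 kg.
Tool frame: the origin (TCP) lies midway between the tips of the shut fingers; the grasp point (between the pads) lies 19 mm behind it; z points along the fingers, y is the line along which they close (so a half turn about z gives the same grasp; the last joint's range is limited). The gripper opens to 87 mm and grips with 3 to 60 N. Pads are 19 mm wide; open, the fingers measure 117 mm over their backs; the gripper's body (75 mm by 190 mm) begins 51 mm behind the grasp point.
Start: joints at [-1.221, 0.321, -0.07, 1.45, 0.023, 1.371, -0.057], TCP at [0.214, 0.614, 0.223] pointing down, gripper open.
Joint ranges: [-2.86, 2.86], [-0.3, 2.09], [-1.38, 1.24], [0.06, 2.45], [-1.56, 4.7], [0.09, 2.05], [-2.69, 2.69]. Speed limits (rad/s): [2.57, 2.57, 3.14, 3.14, 3.14, 3.14, 3.14].

## Interface

Orientations are given as a rotation vector (axis times angle).
In Python, from bench import ctrl, get_image, calibration gives the robot as it stands.
- The arm moves only by the tool apply_moves, never from a script. Its arguments are lists of equal length, an entry for each row: "dp": the shift along the tool's x, y, z in m, a list of three; "twist": the turn, a rotation vector about the tool's x, y, z in rad, a list of three; "fingers": the closure, from 0 (fully open) to 1 (shut). In form: {"dp": [[dx, dy, dz], ...], "twist": [[ax, ay, az], ...], "fingers": [fingers, ...]}. A call has 1 to 10 rows; each row shifts and turns the commanded pose from where the row before left it, along the tool's axes as they then stand; what a row does not reach is not made up. A row lasts 1/10 s, in which the tool goes at most 50 mm and 8.59 degrees, less where a joint would pass 70% of its speed; a pose out of reach is approached as far as the arm can. A call is refused whole if a number of a shift passes 0.05 or a number of a turn 0.15, either way. A call with a gripper value outside its range is refused whole. The fingers move at their own pace and stop on an object; "newtons" is the grip in N (left out, the last holds). Time passes only in rows, so rows that do not move let the fingers close. It gives the time, the measured TCP pose, the force, the opening and the grip force at its end, in the units of the state.
- ctrl.get_state(): the state, without advancing time (a new reading comes with each control period).
- get_image(name): name is "side" or "top" or "wrist"; returns the picture (420x560x3 uint8, red, green, blue); there is no depth.
- calibration(name): a dict with "fx", "fy", "cx", "cy" (pixels), "k1" (the pictures are not rectified: a ray, as slopes to the right and down, at radius r is drawn at 1 + k1 r^2 times it, then the intrinsics apply), "eye" and "attitude" of the camera in the world; the wrist camera has in their place "hand_eye" (4x4, takes a point from camera to tool coordinates, whose origin is the TCP and whose axes are the flange's). Camera axes: x right, y up, looking along -z (the intrinsics and any distortion apply to the point x, -y, -z); pixel columns grow to the right and rows downward; lengths in m; the calibration is good to about 2 mm. A picture is of the moment at which its call begins: read the wrist's pose just before it. calibration takes no time and is no camera call.
- ctrl.close_job(): hands the job in; it is judged then, once.
The state is a dict: "time": time; "joint_positions": joint angles; "qd": joint speeds; "joint_torque": joint torques, N m; "position": TCP position; "tool_rot": TCP orientation; "ft_force": force on the tool from outside, world axes, zero at the start; "torque": the same for the moment, N m; "grip_width": opening from 0.0 (shut) to 1.0 (fully open); "grip_force": force on a finger pad.
Only numpy, scipy, OpenCV 4.12 (cv2) and the standard library are available. Lean on these libraries where they do the work, as an engineer would, in place of code of your own. Each camera call takes 0.05 s, during which the arm holds its last target. There are 200 camera calls.

## Working session

There is one attempt and no reset: what is moved stays moved. The work goes in short steps, Python scripts to look and compute and a tool call to move; the robot and the scene stay as the last step left them, time stands still between calls to the robot, and variables do not carry over. Pictures are saved under pics/ and viewed, at most 10 in all, crops included, and the job is handed in when it is done.

Besides the shell and the picture viewer there is one more tool, called after "Request:" in YAML: its name, and indented under it one key for each argument. apply_moves: Moves the arm, as the interface text tells. Its arguments: {"type":"object","properties":{"dp":{"type":"array"},"twist":{"type":"array"},"fingers":{"type":"array"},"newtons":{"type":"number"}},"required":["dp","twist","fingers"]}

```bash
mkdir -p pics && cat > h.py <<'E'
import numpy as np, cv2
from scipy.spatial.transform import Rotation as R
from bench import ctrl, get_image, calibration
def cam(name, st=None):
    c=calibration(name)
    if name=="wrist":
        H=np.array(c["hand_eye"]); Rt=R.from_rotvec(st["tool_rot"]).as_matrix()
        return c, Rt@H[:3,:3], Rt@H[:3,3]+np.array(st["position"])
    a=np.array(c["attitude"]); 
    M=a if a.shape==(3,3) else R.from_rotvec(a).as_matrix() if a.size==3 else R.from_quat(a).as_matrix()
    return c,M,np.array(c["eye"])
def px2w(name,u,v,z,st=None):
    c,M,e=cam(name,st)
    K=np.array([[c["fx"],0,c["cx"]],[0,c["fy"],c["cy"]],[0,0,1.]])
    p=cv2.undistortPoints(np.array([[[u,v]]],float),K,np.array([c["k1"],0,0,0.]))[0,0]
    d=M@np.array([p[0],-p[1],-1]); return e+d*(z-e[2])/d[2]
def w2px(name,P,st=None):
    c,M,e=cam(name,st); q=M.T@(np.array(P)-e); a,b=q[0]/-q[2],-q[1]/-q[2]
    s=1+c["k1"]*(a*a+b*b); return np.array([c["fx"]*a*s+c["cx"],c["fy"]*b*s+c["cy"]])
def snap(name,fn):
    im=get_image(name); cv2.imwrite("pics/"+fn,im[:,:,::-1]); return im
E
python3 - <<'E'
from h import *
s=ctrl.get_state(); print(s); print(calibration("top"),calibration("wrist"))
snap("top","top0.png"); snap("side","side0.png")
E
```

```text
{'time': 0.0, 'joint_positions': array([-1.22088739,  0.32180333, -0.07003353,  1.45169269,  0.02260952,
        1.37082148, -0.05691152]), 'qd': array([ 3.53489853e-04,  8.97165908e-04,  7.03970740e-04, -2.07030747e-03,
       -8.75289790e-05, -6.13290173e-04, -3.76319686e-04]), 'joint_torque': array([-1.03012204e-03, -4.91288996e+01, -4.04271148e-01, -3.12518191e+01,
       -6.39419211e-02,  4.39458154e-02,  2.20283305e-04]), 'position': array([0.21408993, 0.61312634, 0.22146503]), 'tool_rot': array([-5.25021231e-01, -3.09720850e+00,  3.02968950e-03]), 'ft_force': array([0.4678022 , 0.45233934, 0.24553154]), 'torque': array([-0.02366439,  0.00410539, -0.00218978]), 'grip_force': 0.0, 'grip_width': 1.0015703237859392}
{'fx': 497.4372868921509, 'fy': 497.4372868921509, 'cx': 283.88064461013533, 'cy': 214.5964651068027, 'k1': -0.10674736504866601, 'eye': array([ 0.22871329, -0.11786843,  1.44814131]), 'attitude': array([ 0.14343958, -0.11502037, -1.55618734])} {'fx': 296.53742421707085, 'fy': 296.53742421707085, 'cx': 283.8210877053331, 'cy': 210.0937638333902, 'k1': -0.038629104046918626, 'hand_eye': array([[-4.92964981e-04,  9.64701808e-01,  2.63344220e-01,
         7.17259404e-02],
       [ 9.99999197e-01,  7.83119460e-04, -9.96840463e-04,
        -2.29188703e-04],
       [-1.16788378e-03,  2.63343517e-01, -9.64701419e-01,
        -1.60510509e-01],
       [ 0.00000000e+00,  0.00000000e+00,  0.00000000e+00,
         1.00000000e+00]])}
```

View pics/top0.png

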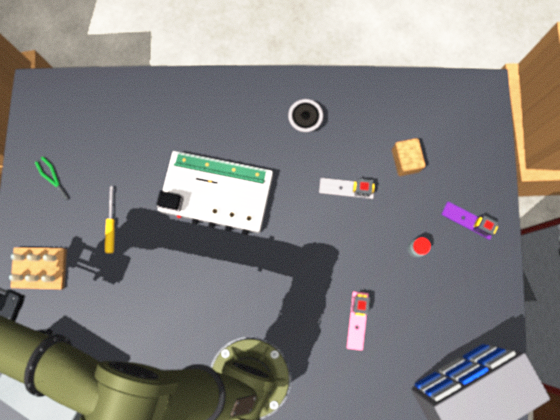

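View pics/side0.png

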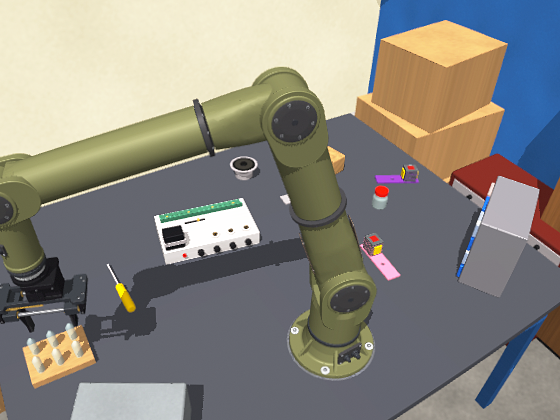

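Candidates for the choke are grey steel at top (347,187), pink (358,320) and purple (470,220). The grey steel strap matches the description. The chassis is at (215,190), with its rail on the upper (+x) side. I'll check both in one crop.

```bash
python3 - <<'E'
from h import *
im=cv2.imread("pics/top0.png")
a=cv2.resize(im[145:240,150:280],None,fx=6,fy=6,interpolation=cv2.INTER_CUBIC)
b=cv2.resize(im[170:208,312:384],None,fx=10,fy=10,interpolation=cv2.INTER_CUBIC)
cv2.imwrite("pics/a.png",a);cv2.imwrite("pics/b.png",b)
for n,u,v,z in [("red",364.5,186.5,.055),("strap",320,186,.005),("rail",224,168,.066)]: print(n,px2w("top",u,v,z))
E
```

```text
red [ 0.54412573 -0.32135827  0.055     ]
strap [ 0.55567879 -0.19638816  0.005     ]
rail [0.59269084 0.08247739 0.066     ]
```

View pics/a.png

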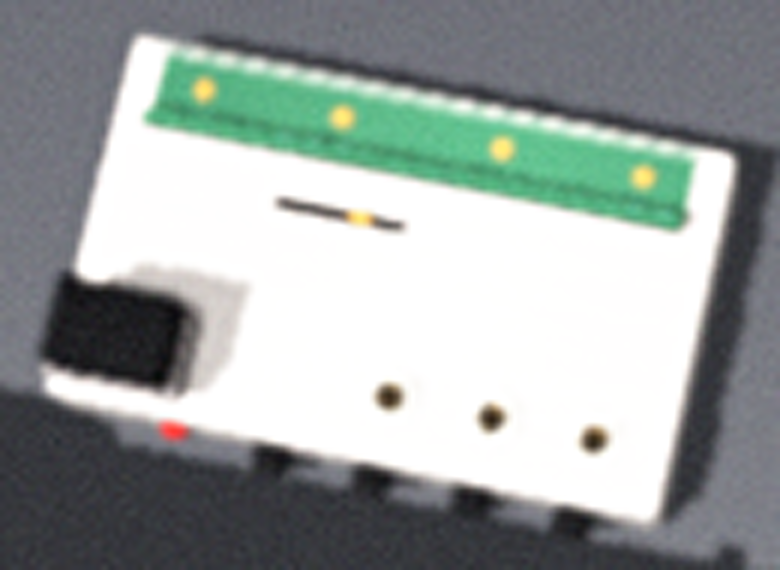

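View pics/b.png

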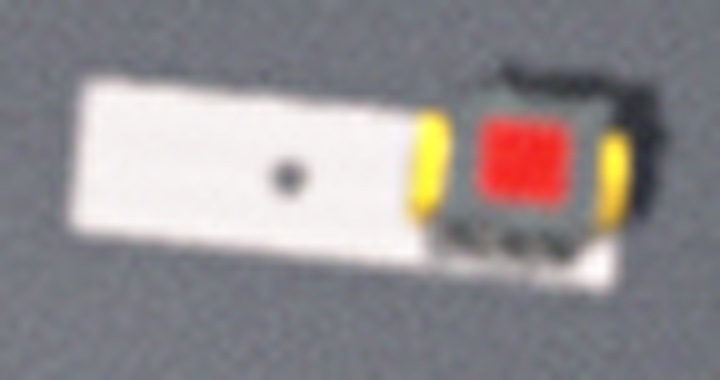

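The crops confirm it: grey steel strap with its hole at about (340.9,187.8) and red patch at about (364.3,186). On the chassis, the stud shows at about (210,181) inside its slot, slightly to the right of the middle. Now I'll fit both poses.

```bash
cat > fit.py <<'E'
from h import *
from scipy.optimize import least_squares
def fit(name,obs,z0,st=None,x0=(.5,0,0)):
    def pose(p,q): c,s=np.cos(p[2]),np.sin(p[2]); return np.array([p[0]+c*q[0]-s*q[1],p[1]+s*q[0]+c*q[1],z0+q[2]])
    f=lambda p: np.concatenate([w2px(name,pose(p,np.array(q)/1000),st)-uv for q,uv in obs])
    r=least_squares(f,x0,loss="soft_l1",f_scale=.5); return r.x,r.fun.reshape(-1,2).round(2),pose
E
python3 - <<'E'
from fit import *
A=lambda x,y:np.array([150+(x+.5)/6-.5,145+(y+.5)/6-.5]); B=lambda x,y:np.array([312+(x+.5)/10-.5,170+(y+.5)/10-.5])
ch=[((90,150,50),A(137,38)),((90,-150,50),A(735,155)),((-90,-150,50),A(660,522)),((-60,-15,55),A(388,397)),((-60,-65,55),A(490,418)),((-60,-115,55),A(594,439)),
((45,135,66),A(150,122)),((45,-135,66),A(683,228))]
p,r,pose=fit("top",ch,0,x0=(.55,.08,-.1)); print(p,r)
st=px2w("top",*A(361,219),.058); c,s=np.cos(p[2]),np.sin(p[2]); d=st[:2]-p[:2]
print("stud world",st,"chassis",c*d[0]+s*d[1],-s*d[0]+c*d[1])
for e in [(278,203),(404,225)]:
  q=px2w("top",*A(*e),.05); d=q[:2]-p[:2]; print("slot end",c*d[0]+s*d[1],-s*d[0]+c*d[1])
k=[((22,80,5),B(82,78)),((-22,80,5),B(72,232)),((-22,-80,5),B(612,292)),((0,18,5),B(289,178)),((0,-45,55),B(523,160))]
p2,r2,_=fit("top",k,0,x0=(.55,-.25,0)); print(p2,r2)
print("block",_(p2,np.array([0,-.045,.055])))
E
```

```text
[ 0.53120081  0.10950453 -0.19532912] [[ 0.14 -0.13]
 [-0.07  0.05]
 [-0.87 -0.76]
 [ 0.5   0.06]
 [ 0.49  0.07]
 [ 0.25  0.1 ]
 [-2.17 -0.08]
 [-0.08  0.46]]
stud world [0.55571989 0.12361648 0.058     ] chassis 0.02131383966753142 0.01860248677104051
slot end 0.02253961526100033 0.06187984465938624
slot end 0.024178010476185157 -0.0008384972580016189
[ 0.55027892 -0.27458516 -0.1016786 ] [[ 0.53  0.59]
 [ 0.03 -0.44]
 [-0.22 -0.56]
 [-0.14  0.01]
 [-0.06  0.4 ]]
block [ 0.54571126 -0.31935274  0.055     ]
```

Stud at about y=+18.6 mm in the chassis frame, which agrees with x=22.5. I'll swing over along an arc and stop above the chassis for a wrist picture.

Request:
apply_moves:
  dp:
    - [-0.0455, -0.0016, 0]
    - [-0.0455, -0.0016, 0]
    - [-0.0455, -0.0016, 0]
    - [-0.0455, -0.0016, 0]
    - [-0.0455, -0.0016, 0]
    - [-0.0455, -0.0016, 0]
    - [-0.0455, -0.0016, 0]
  twist:
    - [0, 0, 0.0706]
    - [0, 0, 0.0706]
    - [0, 0, 0.0706]
    - [0, 0, 0.0706]
    - [0, 0, 0.0706]
    - [0, 0, 0.0706]
    - [0, 0, 0.0706]
  fingers: [0, 0, 0, 0, 0, 0, 0]

```text
time: 0.8
position: [0.4788, 0.4387, 0.2219]
tool_rot: [-1.271, -2.873, 0.001]
ft_force: [-0.0, 0.2, 0.3]
grip_width: 1.003
grip_force: 0.0
```

Request:
apply_moves:
  dp:
    - [-0.0455, -0.0016, 0]
    - [-0.0455, -0.0016, 0]
    - [-0.0455, -0.0016, 0]
    - [-0.0455, -0.0016, 0]
    - [-0.0455, -0.0016, 0]
    - [-0.0455, -0.0016, 0]
    - [-0.0455, -0.0016, 0]
    - [0, 0, 0]
    - [0, 0, 0]
    - [0, 0, 0]
  twist:
    - [0, 0, 0.0706]
    - [0, 0, 0.0706]
    - [0, 0, 0.0706]
    - [0, 0, 0.0706]
    - [0, 0, 0.0706]
    - [0, 0, 0.0706]
    - [0, 0, 0.0706]
    - [0, 0, 0]
    - [0, 0, 0]
    - [0, 0, 0]
  fingers: [0, 0, 0, 0, 0, 0, 0, 0, 0, 0]

```text
time: 1.8
position: [0.6266, 0.1639, 0.2221]
tool_rot: [-1.928, -2.479, -0.0]
ft_force: [0.1, 0.7, 0.1]
grip_width: 1.0
grip_force: 0.0
```

```bash
python3 - <<'E'
from h import *
s=ctrl.get_state(); im=snap("wrist","w1.png"); np.save("w1.npy",np.r_[s["position"],s["tool_rot"]])
cv2.imwrite("pics/w1b.png",cv2.resize(im[:,:,::-1],(800,600),interpolation=cv2.INTER_CUBIC))
print(s["position"],s["tool_rot"],s["ft_force"])
print(w2px("wrist",[.5557,.1236,.058],s))
E
```

```text
[0.62663121 0.16393903 0.22210668] [-1.92787038e+00 -2.47874254e+00 -2.40218740e-04] [0.06359806 0.72315889 0.0584118 ]
[214.87314221 214.46410505]
```

View pics/w1b.png

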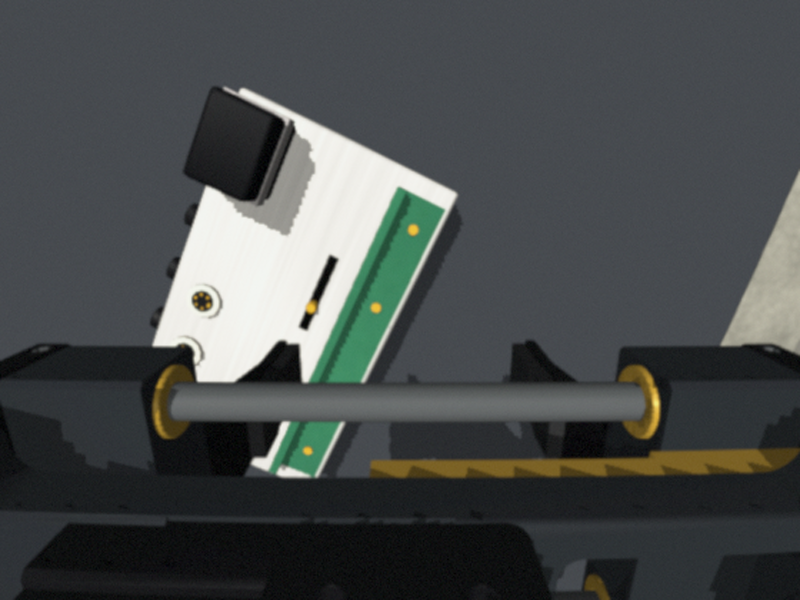

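Wrist view: transformer at upper left, slot from (334,257) to (304,328) (in the 800×600 view), stud top at (312,306), rail to its right. I'll refit the chassis with this.

```bash
python3 - <<'E'
from fit import *
v=np.load("w1.npy"); s=dict(position=v[:3],tool_rot=v[3:])
C=lambda x,y:np.array([x,y])*.7
obs=[((90,150,50),C(457,193)),((22.5,62,50),C(334,257)),((22.5,-2,50),C(304,328)),((-60,-15,55),C(203,300)),((45,135,66),C(399,187)),((45,-135,66),C(271,471)),((90,-150,50),C(318,477))]
p,r,pose=fit("wrist",obs,0,s,(.53,.11,-.195)); print(p,r)
for P in (p,[.5312,.1095,-.1953]):
  st=px2w("wrist",*C(312,306),.0575,s); c,sn=np.cos(P[2]),np.sin(P[2]); d=st[:2]-P[:2]
  print("stud",st,c*d[0]+sn*d[1],-sn*d[0]+c*d[1])
E
```

```text
[ 0.53416937  0.10919122 -0.18975947] [[ 2.45 -1.12]
 [ 0.22  0.46]
 [ 0.53 -0.76]
 [ 0.12  1.05]
 [-0.45 -2.24]
 [-0.9   1.  ]
 [-2.4   9.96]]
stud [0.5594828  0.12473692 0.0575    ] 0.021926773788949142 0.02004133227403443
stud [0.5594828  0.12473692 0.0575    ] 0.024788244351228783 0.020435839692832053
```

Request:
apply_moves:
  dp:
    - [0, 0, 0]
    - [0, 0, 0]
    - [0, 0, 0]
    - [-0.04, -0.0025, 0]
    - [-0.048, -0.003, 0]
    - [-0.048, -0.003, 0]
  twist:
    - [0, 0, 0.117]
    - [0, 0, 0.117]
    - [0, 0, 0.117]
    - [0, 0, 0]
    - [0, 0, 0]
    - [0, 0, 0]
  fingers: [0, 0, 0, 0, 0, 0]

```text
time: 2.45
position: [0.6041, 0.0291, 0.2223]
tool_rot: [-2.329, -2.109, -0.0]
ft_force: [1.2, -1.3, 0.9]
grip_width: 0.997
grip_force: 0.0
```

Request:
apply_moves:
  dp:
    - [-0.048, -0.003, 0]
    - [-0.048, -0.003, 0]
    - [-0.048, -0.003, 0]
    - [-0.048, -0.003, 0]
    - [-0.04, -0.003, 0]
    - [0, 0, 0]
    - [0, 0, 0]
    - [0, 0, 0]
  twist:
    - [0, 0, 0]
    - [0, 0, 0]
    - [0, 0, 0]
    - [0, 0, 0]
    - [0, 0, 0]
    - [0, 0, 0]
    - [0, 0, 0]
    - [0, 0, 0]
  fingers: [0, 0, 0, 0, 0, 0, 0, 0]

```text
time: 3.25
position: [0.5664, -0.1985, 0.2223]
tool_rot: [-2.329, -2.106, -0.001]
ft_force: [0.5, 0.5, 0.3]
grip_width: 1.001
grip_force: 0.0
```

```bash
python3 - <<'E'
from h import *
s=ctrl.get_state(); im=snap("wrist","w2.png"); np.save("w2.npy",np.r_[s["position"],s["tool_rot"]])
cv2.imwrite("pics/w2b.png",cv2.resize(im[:,:,::-1],(800,600),interpolation=cv2.INTER_CUBIC))
print(s["position"],s["tool_rot"],s["ft_force"])
c,sn=np.cos(-.1017),np.sin(-.1017)
for q in [(0,-45,55),(0,18,5),(22,80,5),(-22,80,5)]:
  x,y,z=np.array(q)/1000; print(q,w2px("wrist",[.5503+c*x-sn*y,-.2746+sn*x+c*y,z],s)/.7)
E
```

```text
[ 0.566441   -0.19849187  0.22229036] [-2.32938242e+00 -2.10643817e+00 -1.32161662e-03] [0.48655027 0.51622202 0.33873196]
(0, -45, 55) [395.64212682 416.77534872]
(0, 18, 5) [396.4987044  329.35550594]
(22, 80, 5) [420.51244428 264.41247753]
(-22, 80, 5) [371.84190528 264.37437796]
```

View pics/w2b.png

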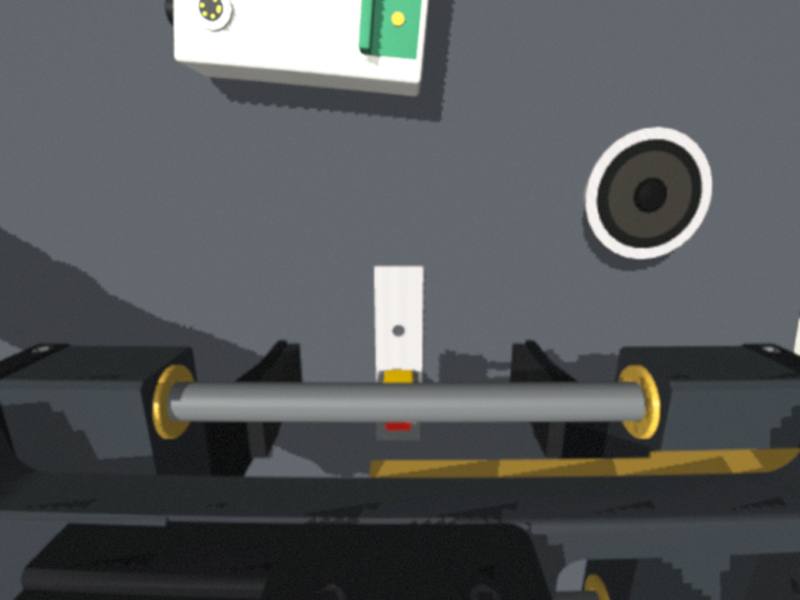

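The view shows the strap corners at (374,266) and (424,266) and the hole at (398,331), about 2 px from prediction and aligned. I'll shift over the block and descend.

Request:
apply_moves:
  dp:
    - [-0.042, -0.0022, 0]
    - [-0.042, -0.0022, 0]
    - [-0.04, -0.0021, 0]
    - [0, 0, 0.03]
    - [0, 0, 0.04]
    - [0, 0, 0.04]
    - [0, 0, 0.035]
    - [0, 0, 0.03]
    - [0, 0, 0.022]
    - [0, 0, 0]
  twist:
    - [0, 0, 0]
    - [0, 0, 0]
    - [0, 0, 0]
    - [0, 0, 0]
    - [0, 0, 0]
    - [0, 0, 0]
    - [0, 0, 0]
    - [0, 0, 0]
    - [0, 0, 0]
    - [0, 0, 0]
  fingers: [0, 0, 0, 0, 0, 0, 0, 0, 0, 0]

```text
time: 4.3
position: [0.5449, -0.3201, 0.0217]
tool_rot: [-2.326, -2.102, 0.003]
ft_force: [-1.2, 0.0, 0.1]
grip_width: 1.001
grip_force: 0.0
```

Request:
apply_moves:
  dp:
    - [0, 0, 0]
    - [0, 0, 0]
    - [0, 0, 0]
    - [0, 0, 0]
    - [0, 0, 0]
    - [0, 0, 0]
    - [0, 0, 0]
    - [0, 0, 0]
  twist:
    - [0, 0, 0]
    - [0, 0, 0]
    - [0, 0, 0]
    - [0, 0, 0]
    - [0, 0, 0]
    - [0, 0, 0]
    - [0, 0, 0]
    - [0, 0, 0]
  fingers: [0.2, 0.4, 0.5, 0.6, 0.7, 0.7, 0.7, 0.7]
  newtons: 30

```text
time: 5.1
position: [0.5464, -0.3241, 0.0257]
tool_rot: [2.334, 2.102, 0.0]
ft_force: [0.2, 0.3, 1.3]
grip_width: 0.456
grip_force: 30.0
```

Request:
apply_moves:
  dp:
    - [0, 0, 0]
    - [0, 0, 0]
    - [0, 0, -0.01]
    - [0, 0, -0.02]
    - [0, 0, -0.03]
    - [0, 0, -0.03]
    - [0, 0, -0.03]
    - [0, 0, -0.02]
    - [0, 0, 0]
    - [0, 0, 0]
  twist:
    - [0, 0, 0]
    - [0, 0, 0]
    - [0, 0, 0]
    - [0, 0, 0]
    - [0, 0, 0]
    - [0, 0, 0]
    - [0, 0, 0]
    - [0, 0, 0]
    - [0, 0, 0]
    - [0, 0, 0]
  fingers: [0.7, 0.7, 0.7, 0.7, 0.7, 0.7, 0.7, 0.7, 0.7, 0.7]
  newtons: 60

```text
time: 6.1
position: [0.5455, -0.3235, 0.1646]
tool_rot: [-2.333, -2.102, 0.0]
ft_force: [-1.5, 0.0, -5.2]
grip_width: 0.454
grip_force: 60.0
```

```bash
python3 - <<'E'
from h import *
s=ctrl.get_state(); im=snap("wrist","w3.png"); np.save("w3.npy",np.r_[s["position"],s["tool_rot"]])
cv2.imwrite("pics/w3b.png",cv2.resize(im[:,:,::-1],(800,600),interpolation=cv2.INTER_CUBIC))
print(s["position"],s["tool_rot"],s["ft_force"],s["torque"],s["grip_width"])
# predicted if grip at choke y=-.049, TCP at choke z=.0255
Rt=R.from_rotvec(s["tool_rot"]).as_matrix()
for q in [(0,18,5),(22,80,5),(-22,80,5)]:
  x,y,z=q; t=np.array([y+49,x,25.5-z])/1000
  print(q,w2px("wrist",s["position"]+Rt@t,s)/.7)
E
```

```text
[ 0.5455034  -0.32353191  0.1646405 ] [-2.33324827e+00 -2.10160704e+00  4.87573655e-04] [-1.51870573  0.01736455 -5.21295533] [-0.11270936  0.06930667  0.02007465] 0.45384813628123705
(0, 18, 5) [404.76988941 197.04700407]
(22, 80, 5) [462.05008626  32.0082344 ]
(-22, 80, 5) [347.22693312  32.10996961]
```

View pics/w3b.png

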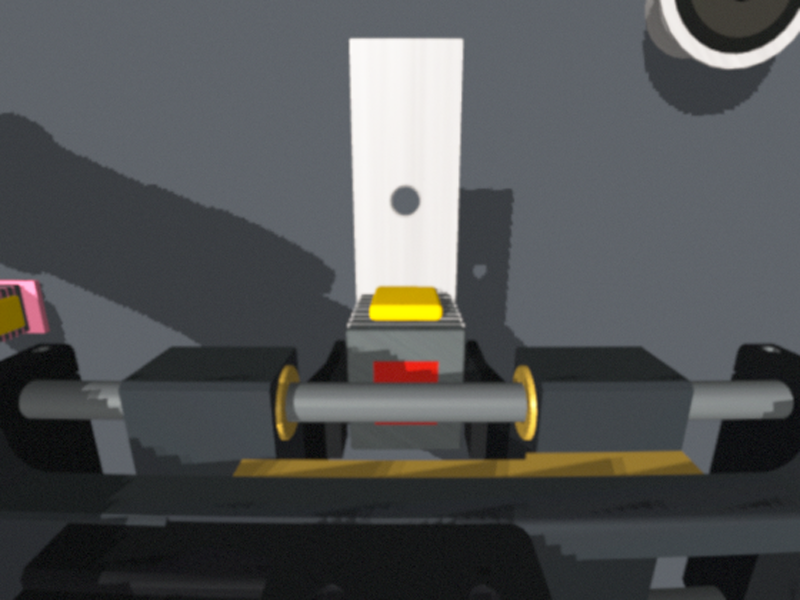

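Strap appears held level: end corners (349,39) and (463,39), hole (405,200), block top front edge y≈326. I'll fit the in-hand pose.

```bash
python3 - <<'E'
from h import *
from scipy.optimize import least_squares
v=np.load("w3.npy"); s=dict(position=v[:3],tool_rot=v[3:]); Rt=R.from_rotvec(v[3:]).as_matrix()
obs=[((22,80,5),(463,39)),((-22,80,5),(349,39)),((0,18,5),(405,200)),((20,-22,55),(464,327)),((-20,-22,55),(349,327))]
def P(p,q):
  a=np.array([q[1]+45,q[0],55-q[2]])/1000
  return R.from_rotvec([0,p[3],p[4]]).apply(a)+p[:3]   # block top centre at p[:3] in tool
f=lambda p:np.concatenate([w2px("wrist",s["position"]+Rt@P(p,q),s)-.7*np.array(u) for q,u in obs])
for fixed in (0,1):
  g=(lambda p:f(p)) if not fixed else (lambda p:f([p[0],p[1],p[2],0,p[3]]))
  r=least_squares(g,[0.004,0,-.03,0,0] if not fixed else [.004,0,-.03,0]); print(r.x.round(4),r.fun.round(2))
print(R.from_rotvec(v[3:]).as_matrix().round(4))
E
```

```text
[ 0.0013  0.0006 -0.0209  0.0333 -0.0009] [-0.89 -0.06  0.68  0.08  0.71 -0.56  0.02  0.17 -0.4   0.26]
[ 0.0027  0.0006 -0.0254 -0.0009] [-0.84  0.13  0.63  0.27  0.71 -0.09  1.13 -0.17 -1.51 -0.08]
[[ 1.042e-01  9.946e-01 -1.200e-03]
 [ 9.946e-01 -1.042e-01  8.000e-04]
 [ 7.000e-04 -1.200e-03 -1.000e+00]]
```

Request:
apply_moves:
  dp:
    - [0, 0, 0]
    - [0.02, -0.0044, 0]
    - [0.04, -0.009, 0]
    - [0.045, -0.01, 0]
    - [0.045, -0.01, 0]
    - [0.045, -0.01, 0]
    - [0.045, -0.01, 0]
    - [0.045, -0.01, 0]
    - [0.045, -0.01, 0]
    - [0.035, -0.008, 0]
  twist:
    - [0, 0, 0.088]
    - [0, 0, 0]
    - [0, 0, 0]
    - [0, 0, 0]
    - [0, 0, 0]
    - [0, 0, 0]
    - [0, 0, 0]
    - [0, 0, 0]
    - [0, 0, 0]
    - [0, 0, 0]
  fingers: [0.7, 0.7, 0.7, 0.7, 0.7, 0.7, 0.7, 0.7, 0.7, 0.7]

```text
time: 7.15
position: [0.534, 0.0533, 0.1635]
tool_rot: [-2.42, -1.999, 0.004]
ft_force: [0.1, 0.2, -5.1]
grip_width: 0.454
grip_force: 60.0
```

Request:
apply_moves:
  dp:
    - [0.011, -0.003, 0]
    - [0, 0, 0]
    - [0, 0, 0]
    - [0, 0, 0]
    - [0, 0, 0]
    - [0, 0, 0]
  twist:
    - [0, 0, 0]
    - [0, 0, 0]
    - [0, 0, 0]
    - [0, 0, 0]
    - [0, 0, 0]
    - [0, 0, 0]
  fingers: [0.7, 0.7, 0.7, 0.7, 0.7, 0.7]

```text
time: 7.75
position: [0.5353, 0.06, 0.1656]
tool_rot: [2.427, 1.995, -0.0]
ft_force: [-0.3, -0.3, -4.2]
grip_width: 0.459
grip_force: 60.0
```

```bash
python3 - <<'E'
from h import *
s=ctrl.get_state(); im=snap("wrist","w4.png"); np.save("w4.npy",np.r_[s["position"],s["tool_rot"]])
cv2.imwrite("pics/w4b.png",cv2.resize(im[:,:,::-1],(800,600),interpolation=cv2.INTER_CUBIC))
print(s["position"],s["tool_rot"],s["ft_force"],s["torque"])
Rt=R.from_rotvec(s["tool_rot"]).as_matrix(); print(Rt.round(4)); h=s["position"]+Rt@[.0657,.0006,.0255]; print("hole",h,"to stud in tool xy",(Rt.T@(np.array([.5576,.1241,0])-h)).round(4))
E
```

```text
[0.53528695 0.05996269 0.1655593 ] [ 2.42657037e+00  1.99515210e+00 -3.04104851e-05] [-0.27052181 -0.26938921 -4.19737533] [-0.13578676  0.05610739  0.01102045]
[[ 1.933e-01  9.811e-01  1.000e-04]
 [ 9.811e-01 -1.933e-01 -1.000e-04]
 [-1.000e-04  1.000e-04 -1.000e+00]]
hole [0.54857666 0.12430505 0.14005352] to stud in tool xy [0.0016 0.0089 0.1401]
```

View pics/w4b.png

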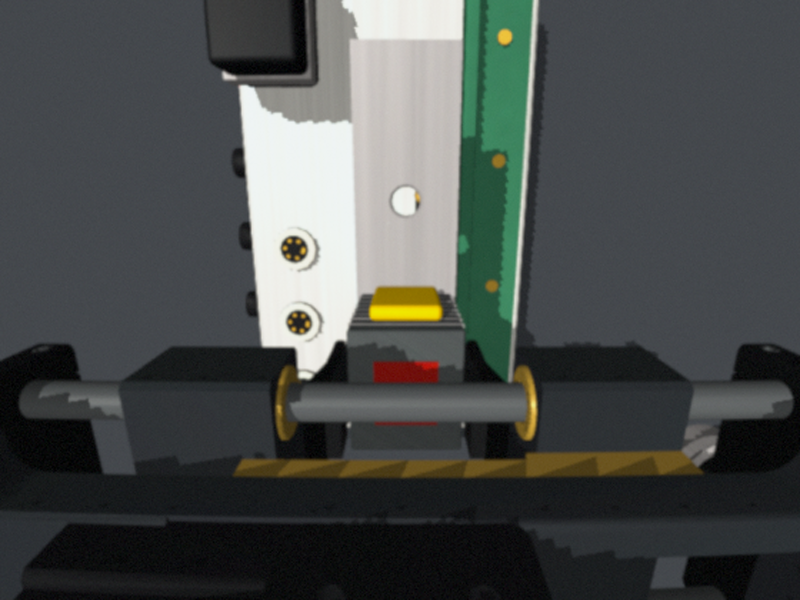

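The stud is visible through the hole at (417,198) with the hole centre at (405,200), so I can measure their offset and the chassis yaw directly.

```bash
python3 - <<'E'
from h import *
v=np.load("w4.npy"); s=dict(position=v[:3],tool_rot=v[3:]); Rt=R.from_rotvec(v[3:]).as_matrix()
T=lambda u,w,z:(Rt.T@(px2w("wrist",u*.7,w*.7,z,s)-s["position"]))
hz=.1656-.0255+.005
hole=T(405,200,hz); stud=T(417,198,.0575); print("hole",hole.round(4),"stud",stud.round(4))
for n,a,b,z in [("chassis left",(241,95),(261,345),.05),("chassis right",(538,20),(514,375),.05),("rail",(464,5),(462,37),.066),("strapL",(351,39),(357,290),hz),("strapR",(463,39),(459,290),hz)]:
  A,B=T(*a,z),T(*b,z); d=A-B; print(n,"yaw rel tool x",np.arctan2(d[1],d[0]).round(4),A.round(4),B.round(4))
E
```

```text
hole [0.0658 0.0001 0.0205] stud [0.0641 0.0073 0.1081]
chassis left yaw rel tool x 0.0099 [ 0.1253 -0.0993  0.1155] [-0.0359 -0.1009  0.1156]
chassis right yaw rel tool x 0.0002 [0.1658 0.0775 0.1156] [-0.0587  0.0775  0.1156]
rail yaw rel tool x 0.0413 [0.1674 0.0321 0.0995] [0.1515 0.0315 0.0995]
strapL yaw rel tool x 0.0045 [ 0.1266 -0.0206  0.0204] [ 0.0272 -0.0211  0.0205]
strapR yaw rel tool x -0.0142 [0.1266 0.0224 0.0204] [0.0272 0.0238 0.0205]
```

Request:
apply_moves:
  dp:
    - [0, 0, 0.015]
    - [0, 0, 0.02]
    - [0, 0, 0.018]
    - [0, 0, 0.012]
    - [0, 0, 0.006]
    - [0, 0, 0.004]
    - [0, 0, 0]
    - [0, 0, 0]
    - [0, 0, 0]
  twist:
    - [0, 0, 0]
    - [0, 0, 0]
    - [0, 0, 0]
    - [0, 0, 0]
    - [0, 0, 0]
    - [0, 0, 0]
    - [0, 0, 0]
    - [0, 0, 0]
    - [0, 0, 0]
  fingers: [0.7, 0.7, 0.7, 0.7, 0.7, 0.7, 0.7, 0.7, 0.7]

```text
time: 8.7
position: [0.5358, 0.0614, 0.0913]
tool_rot: [2.424, 1.997, 0.002]
ft_force: [-0.4, 0.4, -4.5]
grip_width: 0.454
grip_force: 60.0
```

```bash
python3 - <<'E'
from h import *
s=ctrl.get_state(); im=snap("wrist","w5.png"); np.save("w5.npy",np.r_[s["position"],s["tool_rot"]])
a=im[0:250,200:420,::-1]
cv2.imwrite("pics/w5b.png",cv2.resize(a,None,fx=2.4,fy=2.4,interpolation=cv2.INTER_CUBIC))
print(s["position"],s["tool_rot"],s["ft_force"],s["torque"])
E
```

```text
[0.53578812 0.06135831 0.09130284] [2.42417016e+00 1.99743658e+00 2.19908834e-03] [-0.41687305  0.35626339 -4.5423933 ] [-0.09646393  0.07702895 -0.0466705 ]
```

View pics/w5b.png

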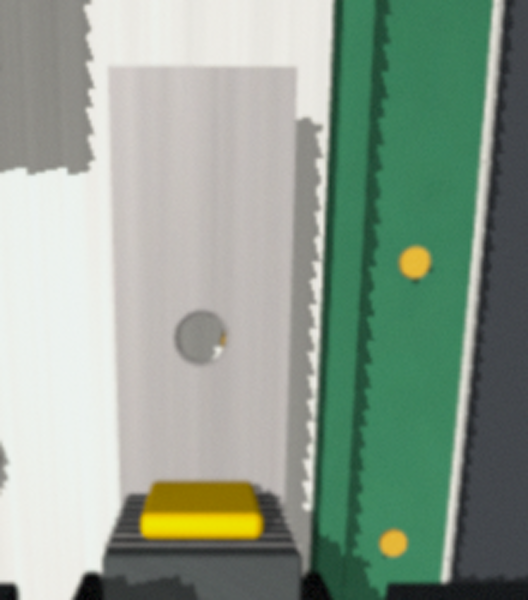

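The stud's left edge shows at crop (219,339), with the hole centre at (200,338) and a strap-to-rail gap of about 7.5 mm, so the hole is within about 1 mm along the rail. I'll lower to just above stud height, then ease toward the rail.

Request:
apply_moves:
  dp:
    - [-0.0008, 0, 0.002]
    - [0, 0, 0.002]
    - [0, 0, 0.001]
    - [0, 0, 0]
    - [0, 0, 0]
    - [0, 0, 0]
  twist:
    - [0, 0, 0]
    - [0, 0, 0]
    - [0, 0, 0]
    - [0, 0, 0]
    - [0, 0, 0]
    - [0, 0, 0]
  fingers: [0.7, 0.7, 0.7, 0.7, 0.7, 0.7]

```text
time: 9.35
position: [0.5351, 0.0605, 0.0856]
tool_rot: [2.424, 1.998, 0.0]
ft_force: [0.2, -0.2, -4.3]
grip_width: 0.455
grip_force: 60.0
```

Request:
apply_moves:
  dp:
    - [0, 0.002, 0]
    - [0, 0.002, 0]
    - [0, 0.001, 0]
    - [0, 0, 0]
    - [0, 0, 0]
    - [0, 0, 0]
  twist:
    - [0, 0, 0]
    - [0, 0, 0]
    - [0, 0, 0]
    - [0, 0, 0]
    - [0, 0, 0]
    - [0, 0, 0]
  fingers: [0.7, 0.7, 0.7, 0.7, 0.7, 0.7]

```text
time: 9.95
position: [0.5399, 0.0595, 0.0855]
tool_rot: [-2.424, -1.998, 0.0]
ft_force: [-0.7, -0.7, -5.2]
grip_width: 0.452
grip_force: 60.0
```

Request:
apply_moves:
  dp:
    - [0, 0.001, 0]
    - [0, 0, 0]
    - [0, 0, 0]
    - [0, 0, 0]
  twist:
    - [0, 0, 0]
    - [0, 0, 0]
    - [0, 0, 0]
    - [0, 0, 0]
  fingers: [0.7, 0.7, 0.7, 0.7]

```text
time: 10.35
position: [0.5409, 0.0593, 0.0856]
tool_rot: [-2.425, -1.998, -0.0]
ft_force: [0.2, 0.4, -5.2]
grip_width: 0.452
grip_force: 60.0
```

No contact yet; continuing in 1 mm steps.

Request:
apply_moves:
  dp:
    - [0, 0.001, 0]
    - [0, 0, 0]
    - [0, 0, 0]
    - [0, 0, 0]
  twist:
    - [0, 0, 0]
    - [0, 0, 0]
    - [0, 0, 0]
    - [0, 0, 0]
  fingers: [0.7, 0.7, 0.7, 0.7]

```text
time: 10.75
position: [0.5419, 0.0591, 0.0856]
tool_rot: [-2.424, -1.998, -0.0]
ft_force: [0.0, 0.1, -3.9]
grip_width: 0.455
grip_force: 60.0
```

Request:
apply_moves:
  dp:
    - [0, 0.0007, 0]
    - [0, 0, 0]
    - [0, 0, 0]
    - [0, 0, 0]
  twist:
    - [0, 0, 0]
    - [0, 0, 0]
    - [0, 0, 0]
    - [0, 0, 0]
  fingers: [0.7, 0.7, 0.7, 0.7]

```text
time: 11.15
position: [0.5426, 0.059, 0.0856]
tool_rot: [-2.424, -1.998, -0.0]
ft_force: [0.2, 0.3, -4.0]
grip_width: 0.457
grip_force: 60.0
```

Request:
apply_moves:
  dp:
    - [0, 0.0005, 0]
    - [0, 0, 0]
    - [0, 0, 0]
    - [0, 0, 0]
  twist:
    - [0, 0, 0]
    - [0, 0, 0]
    - [0, 0, 0]
    - [0, 0, 0]
  fingers: [0.7, 0.7, 0.7, 0.7]

```text
time: 11.55
position: [0.5431, 0.0589, 0.0856]
tool_rot: [2.424, 1.998, 0.0]
ft_force: [0.1, -1.0, -4.8]
grip_width: 0.457
grip_force: 60.0
```

Request:
apply_moves:
  dp:
    - [0, 0.0006, 0]
    - [0, 0, 0]
    - [0, 0, 0]
    - [0, 0, 0]
  twist:
    - [0, 0, 0]
    - [0, 0, 0]
    - [0, 0, 0]
    - [0, 0, 0]
  fingers: [0.7, 0.7, 0.7, 0.7]

```text
time: 11.95
position: [0.5437, 0.0588, 0.0856]
tool_rot: [-2.425, -1.998, -0.0]
ft_force: [0.6, 0.1, -3.5]
grip_width: 0.455
grip_force: 60.0
```

Request:
apply_moves:
  dp:
    - [0, 0.0006, 0]
    - [0, 0, 0]
    - [0, 0, 0]
    - [0, 0, 0]
  twist:
    - [0, 0, 0]
    - [0, 0, 0]
    - [0, 0, 0]
    - [0, 0, 0]
  fingers: [0.7, 0.7, 0.7, 0.7]

```text
time: 12.35
position: [0.5443, 0.0587, 0.0856]
tool_rot: [-2.424, -1.998, -0.0]
ft_force: [-0.5, 1.0, -4.0]
grip_width: 0.455
grip_force: 60.0
```

```bash
python3 - <<'E'
from h import *
s=ctrl.get_state(); im=snap("wrist","w6.png"); np.save("w6.npy",np.r_[s["position"],s["tool_rot"]])
a=im[0:250,200:420,::-1]
cv2.imwrite("pics/w6b.png",cv2.resize(a,None,fx=2.4,fy=2.4,interpolation=cv2.INTER_CUBIC))
print(s["position"],s["tool_rot"],s["ft_force"],s["torque"])
E
```

```text
[0.54427491 0.05868939 0.08557515] [-2.42448269e+00 -1.99786364e+00 -8.96772053e-05] [-0.50094274  1.04398125 -4.01574533] [-0.15835332  0.08603004  0.00885916]
```

View pics/w6b.png

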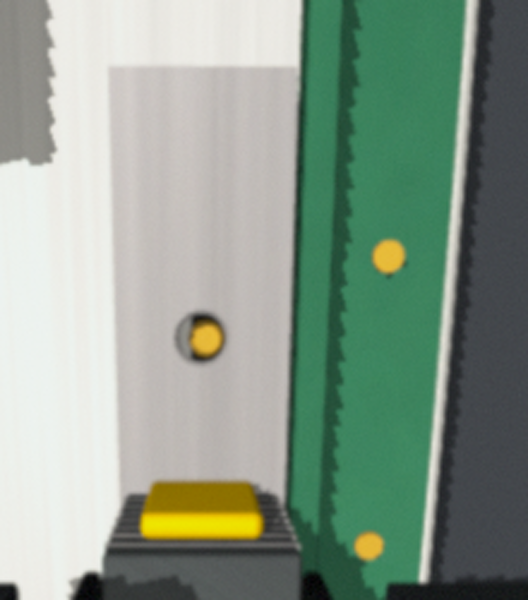

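The stud top at (206,338) is nearly centred in the hole at (200,338). About 1.3 mm remains to the rail, with no error along it.

Request:
apply_moves:
  dp:
    - [0, 0.0005, 0]
    - [0, 0, 0]
    - [0, 0, 0]
    - [0, 0, 0]
  twist:
    - [0, 0, 0]
    - [0, 0, 0]
    - [0, 0, 0]
    - [0, 0, 0]
  fingers: [0.7, 0.7, 0.7, 0.7]

```text
time: 12.8
position: [0.5448, 0.0586, 0.0856]
tool_rot: [-2.424, -1.998, -0.0]
ft_force: [0.3, -0.2, -4.1]
grip_width: 0.457
grip_force: 60.0
```

Request:
apply_moves:
  dp:
    - [0, 0.0005, 0]
    - [0, 0, 0]
    - [0, 0, 0]
    - [0, 0, 0]
  twist:
    - [0, 0, 0]
    - [0, 0, 0]
    - [0, 0, 0]
    - [0, 0, 0]
  fingers: [0.7, 0.7, 0.7, 0.7]

```text
time: 13.2
position: [0.5453, 0.0585, 0.0856]
tool_rot: [-2.424, -1.998, -0.0]
ft_force: [-0.5, -0.2, -4.6]
grip_width: 0.457
grip_force: 60.0
```

Request:
apply_moves:
  dp:
    - [0, 0.0004, 0]
    - [0, 0, 0]
    - [0, 0, 0]
    - [0, 0, 0]
  twist:
    - [0, 0, 0]
    - [0, 0, 0]
    - [0, 0, 0]
    - [0, 0, 0]
  fingers: [0.7, 0.7, 0.7, 0.7]

```text
time: 13.6
position: [0.5456, 0.0584, 0.0856]
tool_rot: [-2.424, -1.998, -0.0]
ft_force: [-1.5, 0.4, -4.2]
grip_width: 0.456
grip_force: 60.0
```

Request:
apply_moves:
  dp:
    - [0, 0.0003, 0]
    - [0, 0, 0]
    - [0, 0, 0]
    - [0, 0, 0]
  twist:
    - [0, 0, 0]
    - [0, 0, 0]
    - [0, 0, 0]
    - [0, 0, 0]
  fingers: [0.7, 0.7, 0.7, 0.7]

```text
time: 14.0
position: [0.5458, 0.0584, 0.0855]
tool_rot: [-2.424, -1.998, 0.0]
ft_force: [-0.8, 0.5, -3.8]
grip_width: 0.454
grip_force: 60.0
```

Request:
apply_moves:
  dp:
    - [0, 0, 0.001]
    - [0, 0, 0.001]
    - [0, 0, 0]
    - [0, 0, 0]
    - [0, 0, 0]
  twist:
    - [0, 0, 0]
    - [0, 0, 0]
    - [0, 0, 0]
    - [0, 0, 0]
    - [0, 0, 0]
  fingers: [0.7, 0.7, 0.7, 0.7, 0.7]

```text
time: 14.5
position: [0.5458, 0.0583, 0.0834]
tool_rot: [-2.424, -1.998, 0.0]
ft_force: [-0.8, -0.4, -4.8]
grip_width: 0.453
grip_force: 60.0
```

Request:
apply_moves:
  dp:
    - [0, 0, 0.001]
    - [0, 0, 0]
    - [0, 0, 0]
    - [0, 0, 0]
  twist:
    - [0, 0, 0]
    - [0, 0, 0]
    - [0, 0, 0]
    - [0, 0, 0]
  fingers: [0.7, 0.7, 0.7, 0.7]

```text
time: 14.9
position: [0.5458, 0.0584, 0.0824]
tool_rot: [-2.424, -1.998, 0.0]
ft_force: [-1.1, 0.5, -4.9]
grip_width: 0.456
grip_force: 60.0
```

Request:
apply_moves:
  dp:
    - [0, 0, 0.001]
    - [0, 0, 0.0005]
    - [0, 0, 0]
    - [0, 0, 0]
  twist:
    - [0, 0, 0]
    - [0, 0, 0]
    - [0, 0, 0]
    - [0, 0, 0]
  fingers: [0.7, 0.7, 0.7, 0.7]

```text
time: 15.3
position: [0.5458, 0.0584, 0.081]
tool_rot: [-2.424, -1.998, 0.0]
ft_force: [-1.4, 0.4, -5.5]
grip_width: 0.457
grip_force: 60.0
```

Request:
apply_moves:
  dp:
    - [0, 0, 0.001]
    - [0, 0, 0.0005]
    - [0, 0, 0]
    - [0, 0, 0]
  twist:
    - [0, 0, 0]
    - [0, 0, 0]
    - [0, 0, 0]
    - [0, 0, 0]
  fingers: [0.7, 0.7, 0.7, 0.7]

```text
time: 15.7
position: [0.5458, 0.0584, 0.0794]
tool_rot: [-2.424, -1.998, 0.0]
ft_force: [-2.0, 0.7, -3.7]
grip_width: 0.453
grip_force: 60.0
```

Request:
apply_moves:
  dp:
    - [0, 0, 0.001]
    - [0, 0, 0.0005]
    - [0, 0, 0]
    - [0, 0, 0]
  twist:
    - [0, 0, 0]
    - [0, 0, 0]
    - [0, 0, 0]
    - [0, 0, 0]
  fingers: [0.7, 0.7, 0.7, 0.7]

```text
time: 16.1
position: [0.5458, 0.0584, 0.0779]
tool_rot: [-2.424, -1.998, 0.0]
ft_force: [-2.7, 0.0, -4.9]
grip_width: 0.452
grip_force: 60.0
```

No vertical load with the underside about 2.5 mm above the deck, so the stud is in the hole. Continuing to the deck.

Request:
apply_moves:
  dp:
    - [0, 0, 0.001]
    - [0, 0, 0]
    - [0, 0, 0]
  twist:
    - [0, 0, 0]
    - [0, 0, 0]
    - [0, 0, 0]
  fingers: [0.7, 0.7, 0.7]

```text
time: 16.4
position: [0.5458, 0.0584, 0.077]
tool_rot: [-2.424, -1.998, 0.0]
ft_force: [-2.4, -0.5, -4.2]
grip_width: 0.457
grip_force: 60.0
```

Request:
apply_moves:
  dp:
    - [0, 0, 0.0007]
    - [0, 0, 0]
    - [0, 0, 0]
  twist:
    - [0, 0, 0]
    - [0, 0, 0]
    - [0, 0, 0]
  fingers: [0.7, 0.7, 0.7]

```text
time: 16.7
position: [0.5458, 0.0584, 0.0763]
tool_rot: [-2.424, -1.998, 0.0]
ft_force: [-4.1, 0.7, -3.4]
grip_width: 0.455
grip_force: 60.0
```

Request:
apply_moves:
  dp:
    - [0, 0, 0.0005]
    - [0, 0, 0]
    - [0, 0, 0]
  twist:
    - [0, 0, 0]
    - [0, 0, 0]
    - [0, 0, 0]
  fingers: [0.7, 0.7, 0.7]

```text
time: 17.0
position: [0.5458, 0.0584, 0.0758]
tool_rot: [-2.424, -1.998, 0.0]
ft_force: [-4.0, 1.0, -4.5]
grip_width: 0.455
grip_force: 60.0
```

Request:
apply_moves:
  dp:
    - [0, 0, 0.0005]
    - [0, 0, 0]
    - [0, 0, 0]
  twist:
    - [0, 0, 0]
    - [0, 0, 0]
    - [0, 0, 0]
  fingers: [0.7, 0.7, 0.7]

```text
time: 17.3
position: [0.5458, 0.0584, 0.0757]
tool_rot: [-2.424, -1.998, -0.0]
ft_force: [-3.6, 0.7, 0.8]
grip_width: 0.454
grip_force: 60.0
```

Request:
apply_moves:
  dp:
    - [0, 0, 0.0005]
    - [0, 0, 0]
    - [0, 0, 0]
  twist:
    - [0, 0, 0]
    - [0, 0, 0]
    - [0, 0, 0]
  fingers: [0.7, 0.7, 0.7]

```text
time: 17.6
position: [0.5459, 0.0583, 0.0757]
tool_rot: [-2.424, -1.997, -0.0]
ft_force: [-6.7, -0.2, 3.4]
grip_width: 0.453
grip_force: 60.0
```

Request:
apply_moves:
  dp:
    - [0, 0, 0.0005]
    - [0, 0, 0]
    - [0, 0, 0]
  twist:
    - [0, 0, 0]
    - [0, 0, 0]
    - [0, 0, 0]
  fingers: [0.7, 0.7, 0.7]

```text
time: 17.9
position: [0.5459, 0.0583, 0.0757]
tool_rot: [-2.424, -1.997, -0.0]
ft_force: [-8.5, 0.2, 6.6]
grip_width: 0.453
grip_force: 60.0
```

The strap bottomed at TCP z=0.0757, which puts its underside at deck height. I'll relieve the preload, let go and withdraw.

Request:
apply_moves:
  dp:
    - [0, -0.0002, -0.0006]
    - [0, 0, -0.0004]
    - [0, 0, 0]
    - [0, 0, 0]
  twist:
    - [0, 0, 0]
    - [0, 0, 0]
    - [0, 0, 0]
    - [0, 0, 0]
  fingers: [0.7, 0.7, 0.6, 0.56]
  newtons: 5

```text
time: 18.3
position: [0.5459, 0.0584, 0.0757]
tool_rot: [2.425, 1.998, 0.0]
ft_force: [-5.6, 0.6, 0.7]
grip_width: 0.458
grip_force: 5.0
```

Request:
apply_moves:
  dp:
    - [0, 0, 0]
    - [0, 0, 0]
    - [0, 0, 0]
    - [0, 0, 0]
    - [0, 0, 0]
    - [0, 0, 0]
    - [0, 0, 0]
  twist:
    - [0, 0, 0]
    - [0, 0, 0]
    - [0, 0, 0]
    - [0, 0, 0]
    - [0, 0, 0]
    - [0, 0, 0]
    - [0, 0, 0]
  fingers: [0.53, 0.5, 0.45, 0.4, 0.35, 0.3, 0.3]

```text
time: 19.0
position: [0.546, 0.0584, 0.0755]
tool_rot: [2.424, 1.998, 0.001]
ft_force: [-0.0, 0.8, 0.1]
grip_width: 0.686
grip_force: 0.0
```

Request:
apply_moves:
  dp:
    - [0, 0, -0.01]
    - [0, 0, -0.02]
    - [0, 0, -0.03]
    - [0, 0, -0.02]
    - [0, 0, 0]
    - [0, 0, 0]
    - [0, 0, 0]
  twist:
    - [0, 0, 0]
    - [0, 0, 0]
    - [0, 0, 0]
    - [0, 0, 0]
    - [0, 0, 0]
    - [0, 0, 0]
    - [0, 0, 0]
  fingers: [0.3, 0.3, 0.3, 0.3, 0.3, 0.3, 0.3]

```text
time: 19.7
position: [0.545, 0.0583, 0.1544]
tool_rot: [-2.424, -1.997, 0.002]
ft_force: [-0.2, -0.0, 0.3]
grip_width: 0.694
grip_force: 0.0
```

```bash
python3 - <<'E'
from fit import *
s=ctrl.get_state(); im=snap("wrist","w7.png"); print(s["position"],s["ft_force"],s["grip_force"])
Rt=R.from_rotvec(s["tool_rot"]).as_matrix()
# brass stud: yellow blobs in the strap region; predict hole location from release TCP
rel=np.array([.5459,.0583,.0757]); hole=rel+Rt@[.0658,.0001,.0205]; uv=w2px("wrist",hole,s); print("pred hole px",uv)
u,v=uv.round().astype(int); hsv=cv2.cvtColor(im,cv2.COLOR_RGB2HSV)
m=cv2.inRange(hsv,(12,90,90),(35,255,255)); n,l,stt,c=cv2.connectedComponentsWithStats(m)
print([(stt[i],c[i].round(1)) for i in range(1,n) if stt[i][4]>10 and abs(c[i]-uv).max()<60])
for q in [(.1266,-.0215),(.1266,.0225)]: print(w2px("wrist",rel+Rt@[q[0],q[1],.0205],s))
g=cv2.cvtColor(im,cv2.COLOR_RGB2GRAY); print(g[v-8:v+9:2,u-9:u+10])
E
```

```text
[0.54496128 0.05831411 0.15438143] [-0.20553222 -0.02653108  0.31503662] 0.0
pred hole px [284.90255904 136.59795609]
[(array([336, 107,  10,  11,  88], dtype=int32), array([340.5, 112. ])), (array([279, 132,  11,  12, 104], dtype=int32), array([284.4, 137.1])), (array([268, 179,  35,  14, 459], dtype=int32), array([284.9, 185.7]))]
[258.08693196  59.37493454]
[312.76839006  59.34767046]
[[189 189 189 186 180 170 158 142 134 130 131 136 153 165 177 180 182 181
  185]
 [187 187 178 159 125  91  72  69  71  69  61  55  73 106 143 169 177 181
  182]
 [186 176 151 127 104 106 129 145 151 146 138 116  91  92 124 151 165 175
  184]
 [182 157 134 135 147 163 176 181 183 185 181 171 142 115 141 186 186 176
  181]
 [181 154 133 143 160 175 185 184 185 186 184 183 166 128 129 170 177 174
  180]
 [182 164 143 136 143 166 182 183 183 185 184 180 158 121 115 132 157 174
  182]
 [186 180 162 139 119 121 139 156 163 164 158 135 101  88 115 152 173 181
  182]
 [185 187 183 172 153 132 117 108 104  97  97  98 115 139 159 173 180 182
  182]
 [187 185 185 187 184 183 179 172 165 163 166 168 172 176 179 178 181 181
  183]]
```

The stud sits concentric in the hole, at (284,137) against a predicted (285,137), and the arm is clear. Handing in.

```bash
python3 -c "
from bench import ctrl
print(ctrl.close_job())"
```

```text
the job is handed in; nothing more can be done
None
```

The choke is on the chassis and let go, with its strap on the deck along the rail and the stud centred in its hole; the wrist force stayed under about 10 N in every reading. I handed the job in at about 20 s, but the hand-in returned no verdict, so I can't confirm it passed.

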